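# Face the jar in its indexing stand and lock it

## Robot

A 6-joint arm with a two-finger parallel gripper is mounted at the origin on the work surface; the furniture and walls round the work are solid. World frame = base frame: x ahead of the robot, y to its left, z up, the work surface at z = 0. Lengths are in m, angles in rad, forces in N, time in s.
With the tool pointing down it reaches from about 0.35 to 0.95 m from the base axis. Payload 17.4 kg.
Tool frame: the origin (TCP) lies midway between the tips of the shut fingers; the grasp point (between the pads) lies env.grasp_offset behind it (env.grasp_offset is the distance from the TCP to the grasp point, in m); z points along the fingers, y is the line along which they close (so a half turn about z gives the same grasp; the last joint's range is limited). The gripper opens to 93 mm and grips with 3 to 60 N. Pads are 15 mm wide; open, the fingers measure 128 mm over their backs; the gripper's body (75 mm by 188 mm) begins 65 mm behind the grasp point.
Start: joints at [1.094, 0.116, 1.442, -0, 1.584, -0.038], TCP at [0.287, 0.611, 0.219] pointing down, gripper open.
Joint ranges: [-2.83, 2.83], [-0.83, 2.19], [0.07, 2.5], [-1.14, 4.28], [0.01, 3], [-2.97, 2.97]. Speed limits (rad/s): [1.89, 1.89, 2.22, 3.14, 3.14, 3.14].

## Interface

Orientations are given as a rotation vector (axis times angle).
In Python, from station import env gives the robot as it stands. The module is installed in compiled form; this text tells all that it offers. Calls block until the motion is done:
- env.move_ptp(position, orientation): joint-space move of the TCP to a pose.
- env.move_linear(position, rot=None, speed=0.15): straight line of the TCP; rot=None keeps the orientation; speed is the mean speed in m/s.
- env.movej(angles): joint-space move.
- env.move_gripper(opening, strength=None): opening from 0.0 (shut) to 1.0 (fully open); strength is the grip in N (None keeps the last); returns when the fingers have stopped.
- env.dwell(seconds).
- env.solve_ik(position, orientation): joint angles nearest the present ones, or None.
- env.camera(name): name is "scene" or "side" or "wrist"; returns a dict with "frame" (480x640x3 uint8, red, green, blue), "vertical_fov" (degrees; the focal length in pixels is half the picture's height over the tangent of half this angle, whatever the lens; pixels are square), "cx", "cy" (the principal point, pixels), "R" (3x3) and "t" (3): a world point X has camera coordinates R X + t. Camera axes: x right, y down, z forward; pixel columns grow to the right and rows downward; lengths in m; the calibration is good to about 2 mm. A picture is of the moment at which its call begins. There is no depth.
A pose or a line that the arm cannot do raises env.MotionError and nothing moves.
- env.finish_job(): hands the job in; it is judged then, once.
Readings, each from a call of its own:
- env.read_time(): time.
- env.read_joints(): joint angles.
- env.read_dq(): joint speeds.
- env.read_joint_torque(): joint torques, N m.
- env.read_position(): TCP position.
- env.read_tool_rot(): TCP orientation.
- env.read_force(): force on the tool from outside, world axes, zero at the start.
- env.read_ft_torque(): the same for the moment, N m.
- env.read_finger_gap(): opening from 0.0 (shut) to 1.0 (fully open).
- env.read_gripper_force(): force on a finger pad.
Only numpy, scipy, OpenCV 4.12 (cv2) and the standard library are available. Lean on these libraries where they do the work, as an engineer would, in place of code of your own. Each camera call takes 0.05 s, during which the arm holds its last target. There are 200 camera calls.

## Task

Press a fingertip lightly on the edge of the jar's lid and roll the jar round on its turntable until its label faces front, over the bolt; pressing harder than about 18 N would crack the lid. Then push the brass bolt by its red-topped post fully home into the plate's notch so that the jar cannot turn, let go, and leave the other things on the bench where they are.

Things in the scene. Friction and masses are not known exactly. Their poses are not given: they have to be found in the camera images.
- stand: The fixed grey stand, base 190 x 136 x 16 mm. Origin: on the bench surface, below the jar's turning axis; z up; -x is its front, where the bolt is. The base reaches from 125 mm in front of the origin to 65 mm behind it.
- jar: Squat amber jar, 104 mm across, clipped on a notched steel plate. It turns either way without end about the stand's upright axis. Origin: on that axis, 19.5 mm above the bench; its -x points to the middle of the label. Flat black lid, 107 mm across (too wide to grip); its top is 81 to 89 mm above the bench, different each time: find it by touch. Over 18 N between finger and jar is too much.
- plate (a point): Middle of the steel turntable plate (124 mm across) that carries the jar, on the turning axis, 21 mm above the bench; a notch in its edge lies straight below the label. Its bearing drags with 0.2 Nm: a fingertip 40 mm from the axis needs about 5 N sideways, and slips if it presses with less than about 6 N. A spring cushion sinks 1 mm per 8 N of downward push, up to 4 mm, after a first 1 to 3 N.
- label (a point): Middle of the jar's label (white paper with a red and a blue stripe, 26 mm high, 60 degrees of the wall wide), on the wall 53 mm from the turning axis, about 52 mm above the bench. A red dot 10 mm across on the lid is above it.
- bolt_post (a point): Middle of the red head (16 mm across, 14 mm high) of the bolt's upright post, 56 mm above the bench; top at 63 mm, 10 mm stem below. 104 mm in front of the turning axis when out. Push it along the stand's +x, to the jar; 3 N moves it, up to about 15 N where the pointed bolt draws the plate true. Guide rails beside it are 31.5 mm high.
- bolt (a joint): Travel of the bolt in m: 0 = fully out, 0.021 = fully home in the notch. It stays where it is left. With the label within about 5 degrees of front the pointed bolt (9 mm wide) finds the 13 mm wide notch; otherwise it is stopped by the plate's edge at about 0.005.
- dropper: Brown dropper bottle, 27 mm across, 78 mm high, loose; origin under its middle.
- tape: Roll of black tape, 55 mm across, 19 mm high, loose; origin under its middle.
- reel: Reel of solder, 60 mm across, 40 mm high, loose; origin under its middle.
- tin: Small blue tin, 54 mm across, 20 mm high, loose; origin under its middle.

How it is judged:
On the way, in this order (a step that is already met when the one before it is completed fails the run):
1. the label faces front (within 8 mm sideways, about 9 degrees) while the bolt is still out (under 3.5 mm of travel) (x of label in the frame of stand below -0.03 m and y of label in the frame of stand between -0.008 and 0.008 m and value of joint bolt below 0.0035 m), for 0.2 s.
2. the bolt is pushed home in the notch (over 18 mm of travel) (value of joint bolt above 0.018 m), for 0.2 s.
At the end, for the whole second after the job is handed in: The bolt is home (over 18 mm of its 21 mm travel) and the jar's label faces front, its middle within 5 mm (about 5 degrees) of the stand's centre line, at rest (value of joint bolt above 0.018 m and x of label in the frame of stand below -0.03 m and y of label in the frame of stand between -0.005 and 0.005 m and angular speed of jar below 0.05 rad/s); the robot touches nothing.
It fails at once if the jar or its lid is pressed with more than 18 N (contact force between the fingers and jar above 18 N).
It fails at once if a loose bystander (dropper bottle, tape, reel, tin) is moved more than 25 mm (distance of any of dropper, tape, reel, tin from where it was at the start of the episode above 0.025 m).
It also fails if it takes over 72 s, if anything falls off the work surface, if the arm or the gripper's body presses on something with over 40 N, if the wrist force passes 120 N, or if a joint passes its speed limit or range.

## Working session

There is one attempt and no reset: what is moved stays moved. The work goes in short steps, each a Python script; the robot and the scene stay as the last script left them, time stands still between calls to the robot, and variables do not carry over. Pictures are saved under pics/ and viewed, at most 10 in all, crops included, and the job is handed in when it is done.

```bash
mkdir -p pics
python3 - <<'E'
from station import env
import cv2,numpy as np
ims=[]
for n in("scene","side"):
    c=env.camera(n);cv2.imwrite(f"pics/{n}0.png",c["frame"][:,:,::-1]);print(n,c["vertical_fov"],c["cx"],c["cy"],(-c["R"].T@c["t"]).round(3),c["R"][2].round(2))
print(env.read_time(),env.read_tool_rot(),env.grasp_offset,env.read_force())
E
```

```text
scene 44.115339808090866 313.2611076190544 243.13203233572878 [-0.296 -0.67   0.621] [ 0.67  0.56 -0.49]
side 52.007039740790574 326.67048506374675 243.11403293379402 [ 0.112 -0.702  0.716] [ 0.33  0.66 -0.67]
0.1 [-6.83689895e-01 -3.06606316e+00  1.59399872e-03] 0.0188 [ 0.12153111  0.35588332 -0.25241922]
```

View pics/scene0.png

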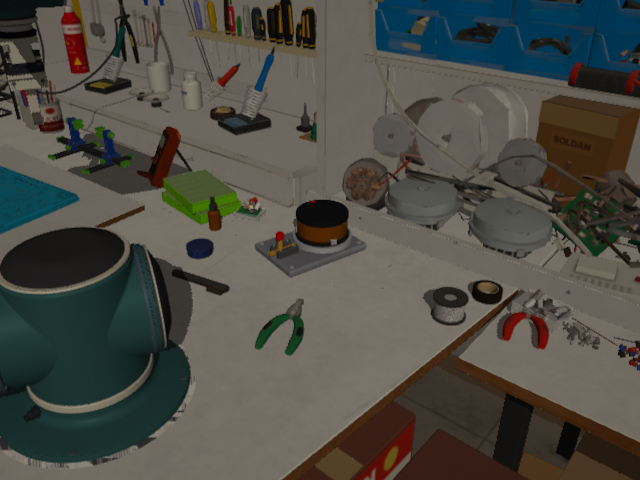

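View pics/side0.png

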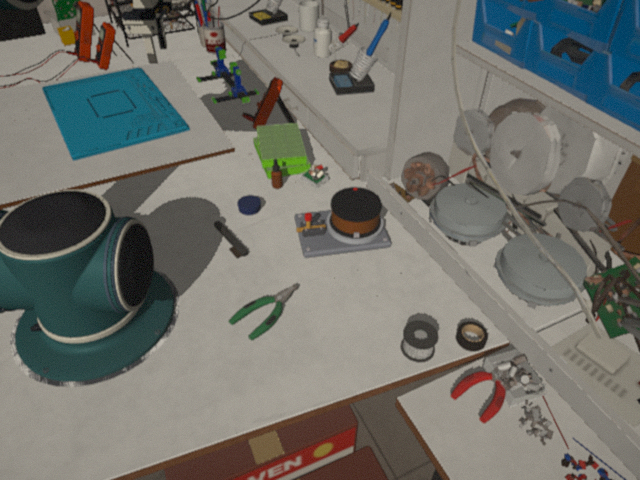

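Scene shows the jar at about (322,222) with the red post at (280,237). In the side view the lid is at (357,203) and the post at (309,217). I'll enlarge both and compute ray positions.

```bash
cat > h.py <<'E'
from station import env
import cv2,numpy as np
def ray(c,u,v):
    f=240/np.tan(np.radians(c["vertical_fov"]/2))
    d=c["R"].T@np.array([(u-c["cx"])/f,(v-c["cy"])/f,1]);return -c["R"].T@c["t"],d
def onz(c,u,v,z):
    o,d=ray(c,u,v);return (o+d*(z-o[2])/d[2])
def blobs(mask,amin=4):
    n,l,s,ce=cv2.connectedComponentsWithStats(mask.astype(np.uint8))
    return [(ce[i],s[i]) for i in range(1,n) if s[i][4]>=amin]
E
python3 - <<'E'
from h import *
out=[]
for n,(x0,y0,x1,y1) in dict(scene=(250,190,370,275),side=(290,180,395,260)).items():
    c=env.camera(n);f=c["frame"];h=cv2.cvtColor(f,cv2.COLOR_RGB2HSV)
    red=((h[...,0]<6)|(h[...,0]>174))&(h[...,1]>150)&(h[...,2]>90)
    blk=(f.max(2)<55)
    m=np.zeros(red.shape,bool);m[y0:y1,x0:x1]=1
    for ce,s in blobs(red&m): print(n,"red",ce.round(1),s,onz(c,*ce,.056).round(4),onz(c,*ce,.085).round(4))
    for ce,s in blobs(blk&m,200): print(n,"blk",ce.round(1),s,onz(c,*ce,.085).round(4))
    out.append(cv2.resize(f[y0:y1,x0:x1,::-1],(780,290 if 0 else int(780*(y1-y0)/(x1-x0))),interpolation=cv2.INTER_CUBIC))
    cv2.imwrite(f"pics/{n}1.png",out[-1])
E
```

```text
scene red [253.6 199.6] [250 198   7   5  19] [0.5294 0.1941 0.056 ] [0.487  0.1497 0.085 ]
scene red [312.8 201.4] [312 201   3   2   5] [0.6053 0.0867 0.056 ] [0.559  0.0478 0.085 ]
scene red [279.5 235.5] [276 232   8   9  58] [0.4449 0.0382 0.056 ] [0.4068 0.0018 0.085 ]
scene blk [319.7 217.7] [ 295  200   54   47 1453] [ 0.5108 -0.0103  0.085 ]
side red [354.5 188.8] [353 188   4   3  10] [0.5796 0.0859 0.056 ] [0.5591 0.0513 0.085 ]
side red [307.8 216.5] [305 213   7   8  49] [0.4421 0.0402 0.056 ] [0.4276 0.0076 0.085 ]
side blk [356.1 204.7] [ 332  188   50   34 1319] [5.35e-01 1.00e-04 8.50e-02]
```

View pics/scene1.png

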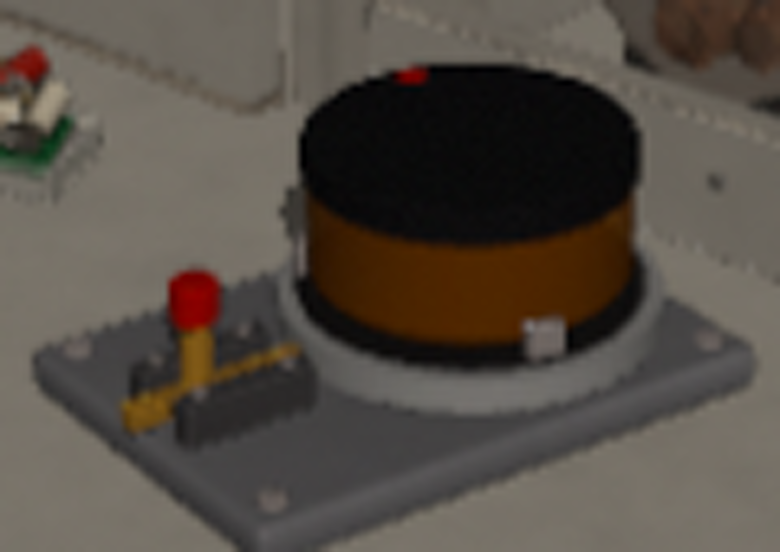

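View pics/side1.png

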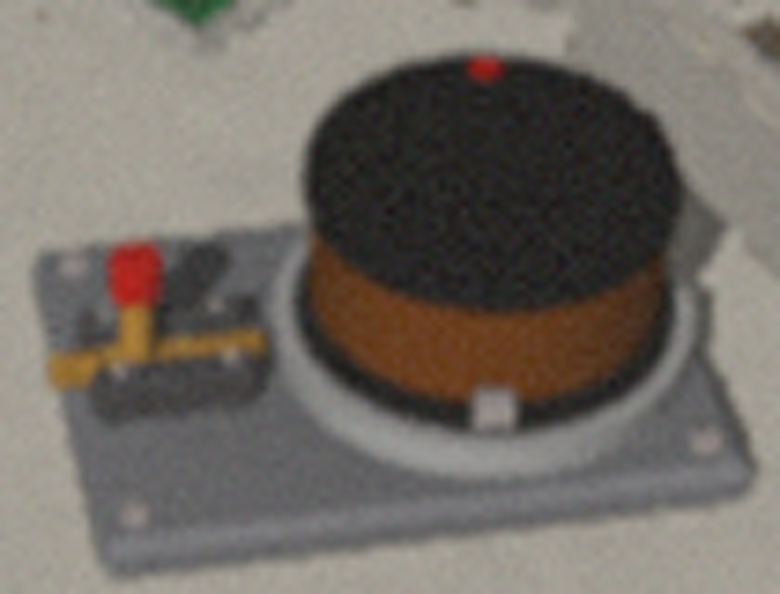

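The enlarged crops show the red dot on the far left rim of the lid: scene crop (412,75), side crop (486,68). The label is therefore about a quarter turn from the bolt. Next I'll move above the jar and look with the wrist camera.

Run:
```python
from h import *
from scipy.spatial.transform import Rotation as R
cs=[]
for n,(u,v) in dict(scene=(322.3,200),side=(356.4,187.4)).items():
    c=env.camera(n);o,d=ray(c,u,v);p=onz(c,u,v,.085);h=d[:2]/np.linalg.norm(d[:2]);cs.append(p[:2]-.0535*h);print(n,cs[-1])
C=np.mean(cs,0);post=np.array([.4435,.0392]);yaw=np.arctan2(*(C-post)[::-1]);print(C,np.linalg.norm(C-post),np.degrees(yaw))
r=R.from_rotvec(env.read_tool_rot()).as_matrix();print(r.round(2))
# tool z down, tool y along stand +-y
for s in(1,-1):
    y=s*np.array([-np.sin(yaw),np.cos(yaw),0]);z=np.array([0,0,-1.]);x=np.cross(y,z)
    rv=R.from_matrix(np.c_[x,y,z]).as_rotvec();q=env.solve_ik([C[0]-.05,C[1],.3],rv);print(s,rv,q)
    if s==1 and q is not None: best=rv
    elif q is not None and abs(q[5])<1.6: best=rv
print(best);env.move_ptp([C[0]-.05,C[1],.3],best)
c=env.camera("wrist");cv2.imwrite("pics/w0.png",c["frame"][:,:,::-1]);print(env.read_joints(),env.read_time(),env.read_force())
```

```text
scene [0.53523804 0.00313268]
side [0.5378402  0.00816614]
[0.53653912 0.00564941] 0.09890359169004434 -19.829677259297657
[[-0.91  0.42 -0.  ]
 [ 0.42  0.91 -0.  ]
 [ 0.   -0.   -1.  ]]
1 [0.54093268 3.09467223 0.        ] [-4.08205901e-02 -3.07517392e-01  1.70526577e+00 -4.44089210e-16
  1.74384428e+00 -1.26552376e+00]
-1 [ 3.09467223 -0.54093268  0.        ] [-4.08205901e-02 -3.07517392e-01  1.70526577e+00 -4.44089210e-16
  1.74384428e+00  1.87606889e+00]
[0.54093268 3.09467223 0.        ]
[-3.97357786e-02 -3.07067705e-01  1.70515847e+00  7.18946943e-05
  1.74377977e+00 -1.26523884e+00] 2.6417 [ 0.27557993 -0.48449666  0.3581902 ]
```

View pics/w0.png

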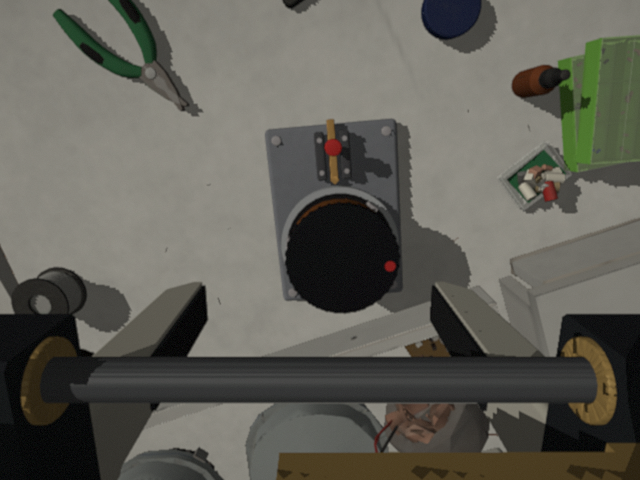

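The wrist view shows the lid at about (343,253), the red dot at (390,266) and the post at (333,147), with the base front edge at y≈125. I'll now refine these positions.

```bash
cat >> h.py <<'E'
def look(verbose=1):
    c=env.camera("wrist");f=c["frame"];h=cv2.cvtColor(f,cv2.COLOR_RGB2HSV)
    red=((h[...,0]<6)|(h[...,0]>174))&(h[...,1]>150)&(h[...,2]>90)
    R=[(ce,s[4],onz(c,*ce,.063),onz(c,*ce,.085)) for ce,s in blobs(red,25)]
    g=cv2.morphologyEx(((f.max(2)<45)).astype(np.uint8),cv2.MORPH_OPEN,np.ones((5,5)))
    L=[]
    for ct in cv2.findContours(g,cv2.RETR_EXTERNAL,cv2.CHAIN_APPROX_NONE)[0]:
        if 3000<cv2.contourArea(ct)<30000:
            e=cv2.fitEllipse(cv2.convexHull(ct)); L.append((e,onz(c,*e[0],.085)))
    return c,R,L
E
python3 - <<'E'
from h import *
c,R,L=look()
for r in R: print(r[0].round(1),r[1],r[2].round(4),r[3].round(4))
for e,p in L: print(np.round(e[0],1),np.round(e[1],1),p.round(4))
for u,v in[(266,129),(396,120),(276,141),(388,131)]: print(onz(c,u,v,.016).round(4))
print((-c["R"].T@c["t"]).round(3), env.read_position())
E
```

```text
[332.5 147. ] 215 [0.4426 0.0359 0.063 ] [0.4415 0.0356 0.085 ]
[549.  192.4] 153 [0.5511 0.2144 0.063 ] [0.544  0.2043 0.085 ]
[389.6 265.7] 81 [0.5699 0.0512 0.063 ] [0.5618 0.05   0.085 ]
[596.  382.8] [120.8 177.1] [0.7504 0.2089 0.085 ]
[ 85.8 360.4] [193.8 299. ] [ 0.5544 -0.2632  0.085 ]
[341.8 253.8] [115.7 118.2] [0.5357 0.0118 0.085 ]
[ 0.4055 -0.021   0.016 ]
[0.4416 0.1058 0.016 ]
[ 0.42   -0.0158  0.016 ]
[0.4492 0.095  0.016 ]
[0.421 0.03  0.466] [0.48664193 0.00616805 0.2998412 ]
```

```bash
cat >> h.py <<'E'
C=np.array([.541,.009]);YAW=np.radians(-15.3);RAD=.039
def F(n=4): return np.mean([env.read_force() for _ in range(n)],0)
def pos(a): return C+RAD*np.array([np.cos(a),np.sin(a)])
def sweep(a0,a1,target=9.,z0=.094):
    """touch lid at angle a0 (world rad), roll to a1, lift"""
    env.move_linear([*pos(a0),.105],speed=.15);env.dwell(.2);b=F()
    z=z0;env.move_linear([*pos(a0),z],speed=.04)
    while z>.074:
        f=(F()-b)
        if f[2]>target-2: break
        z-=.0007 if f[2]<1 else .0003
        env.move_linear([*pos(a0),z],speed=.02)
    print("touch z",z,f.round(1),env.read_time())
    n=max(2,int(abs(a1-a0)*RAD/.004)+1);mx=0;log=[]
    for a in np.linspace(a0,a1,n+1)[1:]:
        f=F(2)-b;mx=max(mx,np.linalg.norm(f));log.append(f.round(1))
        if np.linalg.norm(f)>15.5: print("too hard",f);break
        z+=np.clip((f[2]-target)*.00006,-.0004,.0006)
        env.move_linear([*pos(a),z],speed=.03)
    f=F(2)-b;print("max",mx,"z",z,np.array(log)[::4].tolist(),f.round(1))
    env.move_linear([*pos(a),z+.02],speed=.08);print("t",env.read_time())
def state():
    env.move_linear([.487,.006,.3],speed=.25);env.dwell(.2)
    c,R,L=look()
    for r in R:
        if r[0][1]<300 and r[0][0]<450: print(r[0].round(1),r[1],r[2].round(4),r[3].round(4))
    cv2.imwrite("pics/s%d.png"%(env.read_time()*10),c["frame"][:,:,::-1]);print("t",env.read_time());return c
E
python3 - <<'E'
from h import *
from scipy.spatial.transform import Rotation as R
env.move_gripper(0.0)
y=np.array([-np.sin(YAW),np.cos(YAW),0]);z=np.array([0,0,-1.]);rv=R.from_matrix(np.c_[np.cross(y,z),y,z]).as_rotvec()
a0=YAW+np.radians(180-48)
env.move_ptp([*pos(a0),.13],rv)
sweep(a0,a0+np.radians(55))
state()
E
```

```text
touch z 0.08159999999999992 [-1.   2.6  7.2] 10.825
max 11.374019559866676 z 0.0805710064999606 [[-1.0, 2.6, 7.2], [4.4, 3.0, 7.8], [4.5, 4.5, 8.0]] [2.8 4.5 8.2]
t 13.975
[337.  148.5] 225 [0.4425 0.0358 0.063 ] [0.4413 0.0352 0.085 ]
[385.8 268.5] 89 [0.5673 0.0529 0.063 ] [0.5592 0.0514 0.085 ]
t 15.175
```

The finger slipped; the dot moved only about 3°. I'll use a larger radius and a firmer press, still well under 18 N.

```bash
sed -i 's/RAD=.039/RAD=.046/; s/>15.5/>16/' h.py
python3 - <<'E'
from h import *
a0=YAW+np.radians(180-48)
env.move_linear([*pos(a0),.13],speed=.25)
sweep(a0,a0+np.radians(55),target=12.,z0=.084)
state()
E
```

```text
touch z 0.08100000000000006 [-2.6  3.3 11.9] 19.7333
max 12.903961608737264 z 0.08012662857479914 [[-2.6, 3.3, 11.9], [2.4, 2.7, 9.6], [2.8, 3.2, 10.5]] [ 0.9  4.7 11.1]
t 23.4333
[337.1 148.5] 224 [0.4425 0.0359 0.063 ] [0.4413 0.0352 0.085 ]
[380.9 240. ] 98 [0.5376 0.0549 0.063 ] [0.5312 0.0533 0.085 ]
t 24.6333
```

Run:
```python
from h import *
a0=YAW+np.radians(180-45)
env.move_linear([*pos(a0),.13],speed=.25)
sweep(a0,a0+np.radians(75),target=12.5,z0=.083)
state()
```

```text
touch z 0.08060000000000005 [-4.3  4.3 11. ] 28.7083
max 13.809414982893925 z 0.07906910501093137 [[-4.3, 4.3, 11.0], [1.4, 2.8, 10.2], [1.9, 4.9, 10.0], [1.6, 4.3, 11.7]] [ 0.1  4.5 11.3]
t 33.5083
[337.1 148.5] 224 [0.4425 0.0358 0.063 ] [0.4413 0.0352 0.085 ]
[340.2 215.8] 98 [0.5042 0.0228 0.063 ] [0.4995 0.0229 0.085 ]
t 34.7167
```

Run:
```python
import cv2,glob
f=sorted(glob.glob("pics/s3*.png"))[-1];cv2.imwrite("pics/crop.png",cv2.resize(cv2.imread(f)[110:320,250:430],None,fx=2.8,fy=2.8,interpolation=cv2.INTER_CUBIC))
```

```text
(no output)
```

View pics/crop.png

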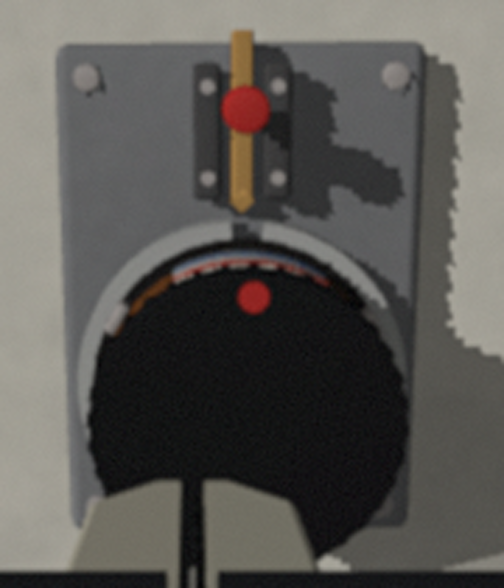

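The notch is at crop (247,230) and the bolt tip at (242,210). That is about 2 mm, or 3° off, within the bolt's capture range, and the bolt is still out. I'll push it home now.

Run:
```python
from h import *
ux=np.array([np.cos(YAW),np.sin(YAW)]);P=np.array([.4425,.0358])
at=lambda s:P+s*ux
env.move_linear([*at(-.04),.15],speed=.25)
env.move_linear([*at(-.04),.052],speed=.15);env.dwell(.2);b=F()
s=-.022;env.move_linear([*at(s),.052],speed=.1)
log=[];c0=None
while s<.012:
    f=F(2)-b;fx=-f[:2]@ux;log.append((round(s*1000,1),round(fx,1)))
    if c0 is None and fx>1.5:c0=s
    if fx>26:break
    s+=.001;env.move_linear([*at(s),.052],speed=.03)
print(log,c0,s-(c0 or 0));env.dwell(.3);print((F()-b).round(1))
env.move_linear([*at(s-.03),.052],speed=.15)
env.move_linear([*at(s-.03),.15],speed=.2)
state()
```

```text
[(-22.0, np.float64(-0.1)), (-21.0, np.float64(-0.9)), (-20.0, np.float64(-0.3)), (-19.0, np.float64(-0.6)), (-18.0, np.float64(-0.3)), (-17.0, np.float64(1.4)), (-16.0, np.float64(1.9)), (-15.0, np.float64(2.2)), (-14.0, np.float64(2.1)), (-13.0, np.float64(1.4)), (-12.0, np.float64(1.0)), (-11.0, np.float64(1.8)), (-10.0, np.float64(1.3)), (-9.0, np.float64(2.2)), (-8.0, np.float64(1.1)), (-7.0, np.float64(1.4)), (-6.0, np.float64(1.3)), (-5.0, np.float64(0.6)), (-4.0, np.float64(1.6)), (-3.0, np.float64(1.6)), (-2.0, np.float64(1.3)), (-1.0, np.float64(0.9)), (0.0, np.float64(0.9)), (1.0, np.float64(1.6)), (2.0, np.float64(1.8)), (3.0, np.float64(6.1)), (4.0, np.float64(13.3)), (5.0, np.float64(21.0)), (6.0, np.float64(28.5))] -0.015999999999999993 0.022000000000000006
[-27.    8.6  16.9]
[336.9 170.5] 223 [0.4616 0.0308 0.063 ] [0.4593 0.0305 0.085 ]
[340. 216.] 99 [0.5041 0.0228 0.063 ] [0.4995 0.0229 0.085 ]
t 46.275
```

```bash
python3 -c "
from station import env
print(env.finish_job())"
```

```text
the job is handed in; nothing more can be done
None
```

I turned the jar's label to the front, about 3° off by camera, and pushed the bolt in about 20 mm of its 21 mm to a firm stop. The highest force I read while pressing on the lid was about 14 N. I then moved the arm clear and handed the job in; no verdict came back, and I took no final check of the bystanders.

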